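# Set the core sample rings in their dishes

### The job

Lay out the next sediment samples: stand each of the four grey plastic sample rings and frames upright in the white dish whose drawn outline has its shape and size, centred on the outline and, for the square and oblong ones, turned to line up with it. Leave the black rubber stopper and the amber jar where they are.

Things in the scene. Friction and masses are not known exactly. Their poses are not given: they have to be found in the camera images.
- ring_big: Large round grey plastic sample ring, outside diameter 60 mm, 40 mm tall. Open at both ends, wall 4 mm, standing on the bench on one open end; origin at the centre of its underside, z up along its axis. Loose, about 25 to 85 g.
- ring_small: Small round grey plastic sample ring, outside diameter 40 mm, 40 mm tall. Open at both ends, wall 4 mm, standing on the bench on one open end; origin at the centre of its underside, z up along its axis. Loose, about 25 to 85 g.
- frame_square: Square grey plastic sample frame, outside 48 x 48 mm, 40 mm tall, x and y along its sides. Open at both ends, wall 4 mm, standing on the bench on one open end; origin at the centre of its underside, z up along its axis. Loose, about 25 to 85 g.
- frame_oblong: Oblong grey plastic sample frame, outside 70 mm along its x by 36 mm along its y, 40 mm tall. Open at both ends, wall 4 mm, standing on the bench on one open end; origin at the centre of its underside, z up along its axis. Loose, about 25 to 85 g.
- tray_big_round: Fixed shallow white dish, 100 x 100 mm, 3 mm floor with a 3 mm wide rim that stands to 8 mm above the bench; origin at the centre of its underside, so things stand in it 3 mm above the origin; z up, x and y along its sides. A dark line drawn on its floor, centred on the origin, shows a large circle of 68 mm diameter: the place of the large round ring.
- tray_small_round: Fixed shallow white dish, 100 x 100 mm, 3 mm floor with a 3 mm wide rim that stands to 8 mm above the bench; origin at the centre of its underside, so things stand in it 3 mm above the origin; z up, x and y along its sides. A dark line drawn on its floor, centred on the origin, shows a small circle of 48 mm diameter: the place of the small round ring.
- tray_square: Fixed shallow white dish, 100 x 100 mm, 3 mm floor with a 3 mm wide rim that stands to 8 mm above the bench; origin at the centre of its underside, so things stand in it 3 mm above the origin; z up, x and y along its sides. A dark line drawn on its floor, centred on the origin, shows a square of 56 mm with sides along x and y: the place of the square frame (any of its four ways round).
- tray_oblong: Fixed shallow white dish, 100 x 100 mm, 3 mm floor with a 3 mm wide rim that stands to 8 mm above the bench; origin at the centre of its underside, so things stand in it 3 mm above the origin; z up, x and y along its sides. A dark line drawn on its floor, centred on the origin, shows an oblong, 78 mm along x by 44 mm along y: the place of the oblong frame, long side along x (either way round).
- stopper: Bystander: solid black rubber stopper, 50 mm across the top, 40 mm at the foot, 30 mm tall; loose; origin at the centre of its underside. Leave alone.
- jar: Bystander: small closed amber jar with a white cap, 44 mm across, 50 mm tall; loose; origin at the centre of its underside. Leave alone.

How it is judged (in metres and radians):
At the end, for the whole second after the job is handed in: Each ring or frame stands upright (0.1 rad) on the floor of its own dish, within 10 mm of the outline's centre, square and oblong within 0.2 rad of their outline, all released and at rest; stopper and jar within 30 mm of their starts (horizontal distance between ring_big and tray_big_round below 0.01 m and z of ring_big in the frame of tray_big_round between 0 and 0.006 m and angle between each of ring_big, ring_small, frame_square, frame_oblong's own z axis and vertical below 0.1 rad and linear speed of each of ring_big, ring_small, frame_square, frame_oblong below 0.02 m/s and horizontal distance between ring_small and tray_small_round below 0.01 m and z of ring_small in the frame of tray_small_round between 0 and 0.006 m and horizontal distance between frame_square and tray_square below 0.01 m and z of frame_square in the frame of tray_square between 0 and 0.006 m and horizontal distance between frame_oblong and tray_oblong below 0.01 m and z of frame_oblong in the frame of tray_oblong between 0 and 0.006 m and (angle between the x axis of frame_square and the x axis of tray_square, either way round below 0.2 rad or angle between the x axis of frame_square and the y axis of tray_square, either way round below 0.2 rad) and angle between the x axis of frame_oblong and the x axis of tray_oblong, either way round below 0.2 rad and distance of each of stopper, jar from where it was at the start of the episode below 0.03 m); the robot touches nothing.
It also fails if it takes over 112 s, if anything falls off the work surface, if the arm or the gripper's body presses on something with over 40 N, if the wrist force passes 120 N, or if a joint passes its speed limit or range.

### The arm

A 6-joint arm with a two-finger parallel gripper is mounted at the origin on the work surface. World frame = base frame: x ahead of the robot, y to its left, z up, the work surface at z = 0. Lengths are in mm, angles in rad, forces in N, time in s.
With the tool pointing down it reaches from about 275 to 1000 mm from the base axis. Payload 8.4 kg.
Tool frame: the origin (TCP) lies at the very end of the fingers, on their centre line; the grasp point (between the pads) lies 19 mm behind it; z points along the fingers, y is the line along which they close (so a half turn about z gives the same grasp; the last joint's range is limited). The gripper opens to 85 mm and grips with 20 to 120 N. Pads are 22 mm wide; open, the fingers measure 114 mm over their backs; the gripper's body (76 mm by 85 mm) begins 54 mm behind the grasp point. The pads swing forward as they close: fully open they stand 13 mm farther back than shut.
Start: joints at [1.102, 0.353, 1.633, -0, 1.155, -0.002], TCP at [281.268, 558.136, 202.581] pointing down, gripper open.
Joint ranges: [-2.63, 2.63], [-0.92, 2.1], [0.06, 2.66], [-1.3, 4.44], [0, 2.69], [-3.02, 3.02]. Speed limits (rad/s): [2.22, 2.22, 2.79, 3.14, 3.14, 3.14].

### API

Orientations are given as [roll, pitch, yaw] about the fixed x, y, z axes, in that order (R = Rz(yaw) Ry(pitch) Rx(roll)).
In Python, from rig import r, vision gives the robot as it stands. The module is installed in compiled form; this text tells all that it offers.
- The arm moves only by the tool play_rows, never from a script. Its argument "steps" is a list of rows, each an object with "delta_pos": the shift along the tool's x, y, z in cm, a list of three; "yaw": the turn about the tool's z in rad; "jaw": the opening in per cent of the stroke, from 0 (shut) to 100 (fully open). A call has exactly 8 rows; each row is the pose to reach, as a shift and turn from the pose commanded when the call began, along the tool's axes at that moment; what a row does not reach only later rows make up. A row lasts 1/10 s, in which the tool goes at most 50 mm and 8.59 degrees, less where a joint would pass 70% of its speed; a pose out of reach is approached as far as the arm can. A call with a gripper value outside its range is refused whole. The fingers move at their own pace and stop on an object; "grip_force" is the grip in N (left out, the last holds). Time passes only in rows, so rows that repeat a pose let the fingers close, or fill a call up. It gives the time, the measured TCP pose, the force, the opening and the grip force at its end, in the units of the state.
- r.sense(): the state, without advancing time (a new reading comes with each control period).
- vision.grab_frame(name): name is "side" or "top" or "wrist"; returns (picture, depth): 384x512x3 uint8, red, green, blue; 384x512 float32, mm along the optical axis (not along the pixel's ray), 0 where there is no reading.
- vision.calibration(name): a dict with "mtx" (3x3 intrinsics, pixels), "k1" (the pictures are not rectified: a ray, as slopes to the right and down, at radius r is drawn at 1 + k1 r^2 times it, then the intrinsics apply), "extrinsics" (4x4, takes a point from camera to world coordinates). Camera axes: x right, y down, z forward; pixel columns grow to the right and rows downward; lengths in mm; the calibration is good to about 2 mm. A picture is of the moment at which its call begins: read the wrist's pose just before it. calibration takes no time and is no camera call; for the wrist camera it gives the pose at the moment of the call.
- r.sign_off(): hands the job in; it is judged then, once.
Trained networks look in the newest picture that a camera, given by its name, has taken for a name from the list of things; names that differ only in an ending like _2 or _b are one class to them, and where a whole thing is asked for, a point or a joint stands for the part that bears it (a point fixed in the world has none). Each returns a list of dicts, best first, with "conf" (0 to 1); they miss things now and then, are a little off and sometimes report something else, mostly with a low value. They report only what shows in the picture. A call takes as long as a camera call.
- vision.cut_out(camera, thing): "region" (384x512 bool, what is visible of it) and "uv" ([column, row] in pixels, amid what is visible of it).
- vision.landmark_of(camera, thing): "uv" ([column, row] in pixels: a listed point, or the origin of a listed thing).
The state is a dict: "clock": time; "qpos": joint angles; "qvel": joint speeds; "joint_efforts": joint torques, N m; "eef_pos": TCP position; "tcp_rot": TCP orientation; "contact_force": force on the tool from outside, world axes, zero at the start; "wrist_torque": the same for the moment, N m; "opening": opening from 0.0 (shut) to 1.0 (fully open); "grasp_force": force on a finger pad.
Only numpy, scipy, OpenCV 4.12 (cv2) and the standard library are available. Lean on these libraries where they do the work, as an engineer would, in place of code of your own. Each camera call takes 0.05 s, during which the arm holds its last target. There are 200 camera calls.

## Working session

There is one attempt and no reset: what is moved stays moved. The work goes in short steps, Python scripts to look and compute and a tool call to move; the robot and the scene stay as the last step left them, time stands still between calls to the robot, and variables do not carry over. Pictures are saved under pics/ and viewed, at most 14 in all, crops included, and the job is handed in when it is done.

Besides the shell and the picture viewer there is one more tool, called after "Emit:" as name([rows], argument=value, ...), one row to a line, values as JSON. play_rows: Moves the arm, as the interface text tells. Its arguments: {"type":"object","properties":{"steps":{"type":"array"},"grip_force":{"type":"number"}},"required":["steps"]}

```bash
mkdir -p pics
cat > h.py <<'E'
import numpy as np, cv2
from rig import r, vision
def snap(cam,fn):
    p,d=vision.grab_frame(cam); cv2.imwrite('pics/'+fn,p[:,:,::-1]); return p,d
def rays(cal,uv):
    K=cal["mtx"];k=cal["k1"]; uv=np.asarray(uv,float).reshape(-1,2)
    q=np.c_[(uv[:,0]-K[0][2])/K[0][0],(uv[:,1]-K[1][2])/K[1][1]]
    s=q.copy()
    for _ in range(20): s=q/(1+k*(s**2).sum(1,keepdims=True))
    return s
def on_plane(cal,uv,z):
    E=np.asarray(cal["extrinsics"]); d=np.c_[rays(cal,uv),np.ones(len(np.reshape(uv,(-1,2))))]@E[:3,:3].T
    c=E[:3,3]; return c+d*((z-c[2])/d[:,2])[:,None]
def cloud(cal,reg,depth):
    v,u=np.nonzero(reg&(depth>0)); s=rays(cal,np.c_[u,v]); z=depth[v,u][:,None]
    E=np.asarray(cal["extrinsics"]); return np.c_[s*z,z]@E[:3,:3].T+E[:3,3]
E
python3 - <<'E'
from h import *
np.set_printoptions(precision=2,suppress=True)
s=r.sense(); print(s)
snap('side','side0.png')
p,d=snap('top','top0.png')
cal=vision.calibration('top');print(cal)
for n in ["ring_big","ring_small","frame_square","frame_oblong","tray_big_round","tray_small_round","tray_square","tray_oblong","stopper","jar"]:
    for c in vision.cut_out('top',n)[:3]:
        P=cloud(cal,c['region'],d)
        z=P[:,2]; 
        zt=np.percentile(z,90); T=P[z>zt-6] if 'tray' not in n else P
        rect=cv2.minAreaRect(T[:,:2].astype(np.float32))
        print(n,round(c['conf'],2),np.round(c['uv']),c['region'].sum(),'ztop',round(zt,1),np.round(rect[0],1),np.round(rect[1],1),round(rect[2],1))
E
```

```text
{'clock': 0.0, 'qpos': array([ 1.1 ,  0.35,  1.63, -0.  ,  1.16, -0.  ]), 'qvel': array([ 0.,  0.,  0.,  0.,  0., -0.]), 'joint_efforts': array([  0.  , -60.53, -34.21,  -0.  ,   0.01,  -0.  ]), 'eef_pos': array([281.03, 557.67, 201.84]), 'tcp_rot': array([-3.14,  0.  ,  2.67]), 'contact_force': array([-0.88, -0.52,  0.12]), 'wrist_torque': array([ 0.01, -0.  , -0.07]), 'grasp_force': 0.0, 'opening': 1.0023293877294768}
{'mtx': array([[407.91,   0.  , 251.49],
       [  0.  , 407.91, 194.31],
       [  0.  ,   0.  ,   1.  ]]), 'k1': -0.12128151251799747, 'extrinsics': array([[   0.06,   -0.98,    0.2 ,  318.33],
       [  -1.  ,   -0.06,    0.01,  -11.46],
       [   0.  ,   -0.2 ,   -0.98, 1057.18],
       [   0.  ,    0.  ,    0.  ,    1.  ]])}
ring_big 0.73 [192. 158.] 374 ztop 40.6 [602.2 156.8] [59.  58.1] 22.5
ring_big 0.56 [313. 175.] 1371 ztop 6.9 [ 594.1 -160.8] [101.1 100.7] 16.9
ring_small 0.62 [256. 162.] 126 ztop 40.6 [594.1 -16. ] [38.3 33.6] 3.3
frame_square 0.75 [382. 177.] 343 ztop 41.0 [ 603.9 -328.4] [47.7 48.3] 5.3
frame_oblong 0.78 [372. 233.] 291 ztop 40.7 [ 433.3 -318.9] [67.8 36.7] 69.6
frame_oblong 0.72 [254. 223.] 284 ztop 31.9 [451.3  -2.5] [46.1 45.7] 3.1
tray_big_round 0.81 [312. 233.] 1529 ztop 6.6 [ 438.5 -163.2] [103.6 108.8] 14.2
tray_small_round 0.85 [188. 226.] 1517 ztop 6.4 [435.1 162.9] [105.6 103.8] 75.9
tray_oblong 0.64 [315. 177.] 1385 ztop 7.0 [ 594.1 -162.2] [101.3 103.9] 17.6
stopper 0.6 [251. 223.] 278 ztop 31.9 [451.3  -2.7] [43.6 46.8] 48.5
jar 0.74 [120. 221.] 226 ztop 51.6 [436.  338.1] [33.8 33.3] 35.3
```

View pics/top0.png

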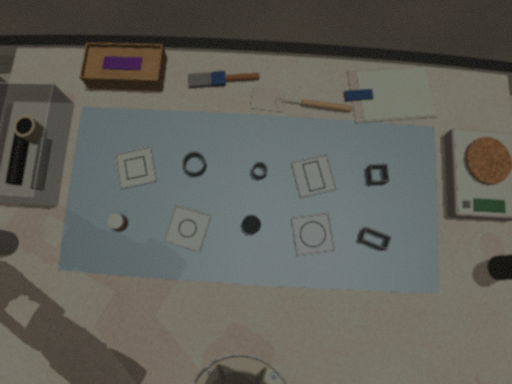

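View pics/side0.png

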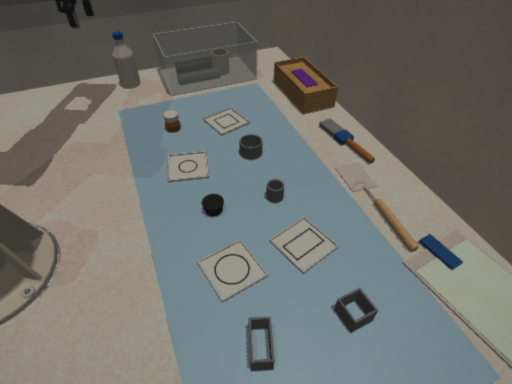

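The top view shows all objects. On the left are the square tray (136,168), big ring (194,164), small-round tray (188,228) and jar (117,222). In the middle are the small ring (259,171) and stopper (251,225). On the right are the oblong tray (314,176), square frame (377,175), big-round tray (313,234) and oblong frame (374,239). The side view agrees.

```bash
cat > m.py <<'E'
from h import *
np.set_printoptions(precision=1,suppress=True)
TR={'tray_square':(136,168),'tray_small_round':(188,228),'tray_oblong':(314,176),'tray_big_round':(313,234)}
OB={'ring_big':(194,164),'ring_small':(259,171),'frame_square':(377,175),'frame_oblong':(374,239)}
def poly(cal,cnt,z): return on_plane(cal,cnt.reshape(-1,2),z)[:,:2].astype(np.float32)
def trays(p,cal):
    g=cv2.cvtColor(p,cv2.COLOR_RGB2HSV); out={}
    for n,(u,v) in TR.items():
        m=np.zeros(g.shape[:2],np.uint8); w=slice(v-28,v+29),slice(u-28,u+29)
        m[w]=((g[...,1]<60)&(g[...,2]>100))[w]
        cs,_=cv2.findContours(m,cv2.RETR_EXTERNAL,2)
        c=max(cs,key=cv2.contourArea); R=cv2.minAreaRect(poly(cal,cv2.convexHull(c),8))
        f=np.zeros_like(m); cv2.drawContours(f,[c],-1,1,-1); f=cv2.erode(f,np.ones((9,9)))
        V=g[...,2]; med=np.median(V[f>0]); dk=(f>0)&(V<med-35)
        v2,u2=np.nonzero(dk); P=on_plane(cal,np.c_[u2,v2],3)[:,:2].astype(np.float32)
        L=cv2.minAreaRect(P); out[n]=(R,L)
        print(n,'rim',np.round(np.r_[R[0],R[1],R[2]],1),'line',np.round(np.r_[L[0],L[1],L[2]],1),len(P))
    return out
def tops(P):
    T=P[(P[:,2]>36)&(P[:,2]<46)]; return cv2.minAreaRect(T[:,:2].astype(np.float32)),len(T)
def objs(d,cal):
    for n,(u,v) in OB.items():
        m=np.zeros(d.shape,bool); m[v-22:v+23,u-22:u+23]=1
        R,k=tops(cloud(cal,m,d)); print(n,np.round(np.r_[R[0],R[1],R[2]],1),k)
E
python3 - <<'E'
from m import *
p,d=vision.grab_frame('top');cal=vision.calibration('top')
trays(p,cal);objs(d,cal)
c=vision.calibration('wrist');print(c['extrinsics'],c['mtx'])
s=r.sense();R=s['tcp_rot'];print(R,s['eef_pos'])
E
```

```text
tray_square rim [587.6 317.5 164.4 156.2   6.1] line [558.4 335.5   0.    0.    0. ] 1
tray_small_round rim [434.6 161.3 146.5 149.4   3.8] line [0. 0. 0. 0. 0.] 0
tray_oblong rim [ 593.5 -163.3  156.7  152.2    2.4] line [ 598.1 -145.6   32.    82.7   78.4] 4
tray_big_round rim [ 438.5 -165.1  145.7  148.7    3.1] line [ 466.7 -178.3   15.1    0.9   61.9] 3
ring_big [602.1 156.3  58.8  58.2  68.4] 116
ring_small [593.9 -15.9  37.   38.6   3.4] 70
frame_square [ 603.4 -328.7   48.7   48.     4.4] 114
frame_oblong [ 433.  -320.7   71.4   37.4   70.5] 138
[[  0.5   0.9   0.2 223.3]
 [  0.9  -0.4  -0.1 587.3]
 [ -0.    0.3  -1.  374.3]
 [  0.    0.    0.    1. ]] [[322.2   0.  259.2]
 [  0.  322.2 190. ]
 [  0.    0.    1. ]]
[ 3.1 -0.   2.7] [281.3 558.1 202.6]
```

```bash
python3 - <<'E'
s=open('m.py').read()
s=s.replace("m[w]=((g[...,1]<60)&(g[...,2]>100))[w]","q=np.ascontiguousarray(p[...,0][w]); m[w]=cv2.morphologyEx(cv2.threshold(q,0,1,cv2.THRESH_OTSU)[1],cv2.MORPH_OPEN,np.ones((2,2)))")
s=s.replace("V=g[...,2]; med","V=p[...,0].astype(int); med")
open('m.py','w').write(s)
E
python3 - <<'E'
from m import *
p,d=vision.grab_frame('top');cal=vision.calibration('top')
trays(p,cal)
E
```

```text
tray_square rim [584.7 314.3  93.2  94.   13.9] line [579.3 304.3  36.1  71.2  58.8] 5
tray_small_round rim [431.8 159.1  91.6  95.9  77.8] line [0. 0. 0. 0. 0.] 0
tray_oblong rim [ 533.7 -163.4   34.8  147.9    3.4] line [0. 0. 0. 0. 0.] 0
tray_big_round rim [ 438.5 -165.1  145.7  148.7    3.1] line [0. 0. 0. 0. 0.] 0
```

```bash
python3 - <<'E'
s=open('m.py').read()
s=s.replace("q=np.ascontiguousarray(p[...,0][w])","q=np.clip(128+3*(p[...,0].astype(int)-p[...,2])[w],0,255).astype(np.uint8)")
s=s.replace("[1],cv2.MORPH_OPEN,np.ones((2,2))","[1],cv2.MORPH_CLOSE,np.ones((5,5))").replace("V<med-35","V<med-20")
open('m.py','w').write(s)
E
python3 - <<'E'
from m import *
p,d=vision.grab_frame('top');cal=vision.calibration('top')
trays(p,cal)
for (u,v) in TR.values():
    print(p[v,u-30:u+31:3,0]); print(p[v,u-30:u+31:3,2])
E
```

```text
tray_square rim [588.6 317.6 100.8 102.2  16.1] line [589.2 319.2  58.2  57.1  15.8] 125
tray_small_round rim [434.1 162.6 101.4 101.9  77.8] line [434.2 163.5  47.4  47.2   4.8] 96
tray_oblong rim [ 593.5 -160.   102.2  103.    17.1] line [ 594.7 -160.8   76.    45.8   17.5] 119
tray_big_round rim [ 438.8 -162.2  104.1  103.4   10.9] line [ 438.2 -163.4   67.8   65.3    2.2] 119
[ 95 101  96  99 105 120 111 109 119 119 118 118 120  84 119 118  94 101
 100 101 104]
[109 112 110 109  98 110 104 102 112 112 112 111 114  79 113 112  95 114
 112 114 114]
[101 105 104 105 116 121 117  96 121 117 118 118 109 107 120 121 108 107
 110 106 109]
[113 116 117 108 113 117 114  91 119 115 116 116 109 103 119 120 106 117
 120 117 118]
[108 108 109 102 110 120 119  86 115 119 116 118 103 109 119 118 101 110
 107 106 106]
[120 118 119 111 108 119 117  82 116 119 115 116 102 108 117 116 101 120
 116 118 118]
[115 116 110 101 113 118  99 120 120 121 120 119 119 119  90 120 104 111
 113 112 114]
[124 127 122 109 114 119 102 122 123 122 122 122 119 121  90 122 104 122
 122 121 123]
```

```bash
cat > plan.py <<'E'
import sys; from h import *
# plan.py x y z yaw_deg : tool-frame shift (cm) and turn from present pose
s=r.sense(); p=s['eef_pos']; yw=s['tcp_rot'][2]
x,y,z,a=map(float,sys.argv[1:5]); d=np.array([x,y,z])-p
t=(np.deg2rad(a)-yw+np.pi)%(2*np.pi)-np.pi
print('delta',np.round([(np.cos(yw)*d[0]+np.sin(yw)*d[1])/10,(np.sin(yw)*d[0]-np.cos(yw)*d[1])/10,-d[2]/10],2),'yaw',round(-t,3),'now',np.round(p,1),np.round(s['tcp_rot'],3),'open',round(s['opening'],2),'clock',s['clock'])
E
python3 plan.py 602.1 156.3 200 90
```

```text
delta [-46.73 -21.45   0.26] yaw 1.104 now [281.3 558.1 202.6] [3.142 0.    2.675] open 1.0 clock 0.75
```

Emit:
play_rows([
  {"delta_pos":[-4,-1.8,0],"yaw":0.14,"jaw":100},
  {"delta_pos":[-8,-3.7,0],"yaw":0.28,"jaw":100},
  {"delta_pos":[-12.5,-5.7,0],"yaw":0.42,"jaw":100},
  {"delta_pos":[-17,-7.8,0],"yaw":0.56,"jaw":100},
  {"delta_pos":[-21.5,-9.9,0],"yaw":0.7,"jaw":100},
  {"delta_pos":[-26,-11.9,0],"yaw":0.84,"jaw":100},
  {"delta_pos":[-30.5,-14,0],"yaw":0.98,"jaw":100},
  {"delta_pos":[-35,-16,0],"yaw":1.104,"jaw":100},
], grip_force=30)

```text
clock: 1.55
eef_pos: [522.9, 256.0, 202.8]
tcp_rot: [3.141, -0.0, 1.565]
contact_force: [0.9, 0.3, -0.2]
opening: 1.0
grasp_force: 0.0
```

```bash
python3 plan.py 602.1 156.3 120 90
```

```text
delta [-9.92  7.98  8.28] yaw -0.006 now [522.9 256.  202.8] [ 3.141 -0.     1.565] open 1.0 clock 1.55
```

Emit:
play_rows([
  {"delta_pos":[-2.5,2,2],"yaw":0,"jaw":100},
  {"delta_pos":[-5,4,4],"yaw":0,"jaw":100},
  {"delta_pos":[-7.5,6,6],"yaw":0,"jaw":100},
  {"delta_pos":[-9.9,8,8.2],"yaw":0,"jaw":100},
  {"delta_pos":[-9.9,8,8.2],"yaw":0,"jaw":100},
  {"delta_pos":[-9.9,8,8.2],"yaw":0,"jaw":100},
  {"delta_pos":[-9.9,8,8.2],"yaw":0,"jaw":100},
  {"delta_pos":[-9.9,8,8.2],"yaw":0,"jaw":100},
])

```text
clock: 2.35
eef_pos: [601.8, 159.8, 121.6]
tcp_rot: [3.14, -0.001, 1.572]
contact_force: [-0.3, 0.8, -0.5]
opening: 0.998
grasp_force: 0.0
```

```bash
python3 - <<'E'
from m import *
cal=vision.calibration('wrist');p,d=snap('wrist','w1.png')
P=cloud(cal,d>0,d);P=P[(abs(P[:,0]-602)<45)&(abs(P[:,1]-156)<45)]
print(tops(P))
E
python3 plan.py 602.1 156.3 10 90
```

```text
(((603.2251586914062, 157.14572143554688), (58.57598876953125, 58.99522018432617), 60.605712890625), 1133)
delta [-0.35  0.03 11.16] yaw 0.001 now [601.8 159.8 121.6] [ 3.14  -0.     1.572] open 1.0 clock 2.4
```

View pics/w1.png

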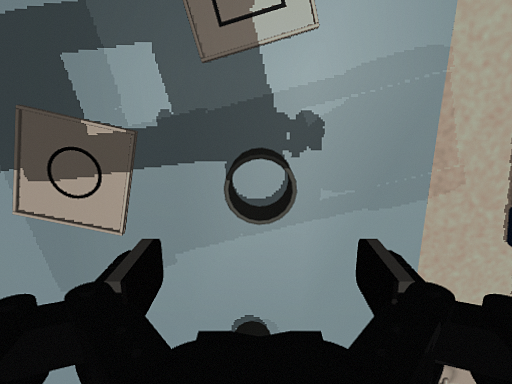

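The wrist view shows the ring at (260,185), central between the open fingers. Its position agrees with the top camera to about 1 mm. I'll descend and grip.

Emit:
play_rows([
  {"delta_pos":[-0.3,0.1,2],"yaw":0,"jaw":100},
  {"delta_pos":[-0.3,0.1,4.5],"yaw":0,"jaw":100},
  {"delta_pos":[-0.3,0.1,7],"yaw":0,"jaw":100},
  {"delta_pos":[-0.3,0.1,9.5],"yaw":0,"jaw":100},
  {"delta_pos":[-0.3,0.1,11.1],"yaw":0,"jaw":100},
  {"delta_pos":[-0.3,0.1,11.1],"yaw":0,"jaw":100},
  {"delta_pos":[-0.3,0.1,11.1],"yaw":0,"jaw":60},
  {"delta_pos":[-0.3,0.1,11.1],"yaw":0,"jaw":50},
], grip_force=30)

```text
clock: 3.2
eef_pos: [603.8, 156.1, 11.0]
tcp_rot: [3.14, -0.001, 1.571]
contact_force: [-0.6, -0.2, 0.8]
opening: 0.69
grasp_force: 0.0
```

Emit:
play_rows([
  {"delta_pos":[0,0,0],"yaw":0,"jaw":40},
  {"delta_pos":[0,0,0],"yaw":0,"jaw":40},
  {"delta_pos":[0,0,0],"yaw":0,"jaw":40},
  {"delta_pos":[0,0,0],"yaw":0,"jaw":40},
  {"delta_pos":[0,0,-1],"yaw":0,"jaw":40},
  {"delta_pos":[0,0,-3],"yaw":0,"jaw":40},
  {"delta_pos":[0,0,-5.5],"yaw":0,"jaw":40},
  {"delta_pos":[0,0,-8],"yaw":0,"jaw":40},
])

```text
clock: 4.0
eef_pos: [602.7, 155.7, 90.9]
tcp_rot: [-3.141, 0.0, 1.571]
contact_force: [1.0, 0.5, 1.1]
opening: 0.401
grasp_force: 0.0
```

```bash
python3 plan.py 438.4 -163 90 90
```

```text
delta [-31.87 -16.43   0.09] yaw -0.0 now [602.7 155.7  90.9] [-3.141  0.     1.571] open 0.4 clock 4.0
```

Run:
```python
from m import *
cal=vision.calibration('wrist');p,d=snap('wrist','w2.png')
P=cloud(cal,d>0,d);P=P[(abs(P[:,0]-602)<60)&(abs(P[:,1]-156)<60)]
print(tops(P))
```

```text
(((603.214599609375, 156.93521118164062), (58.97799301147461, 59.07173538208008), 42.2960090637207), 1462)
```

View pics/w2.png

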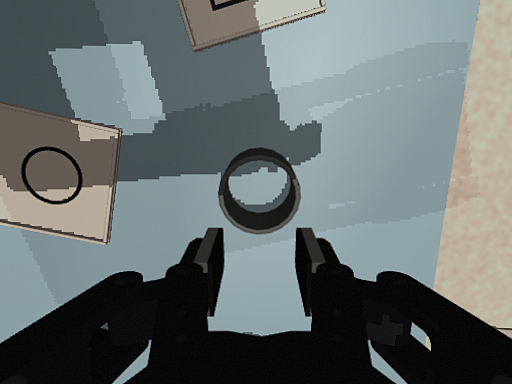

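The ring is untouched at (260,190) and the fingers are empty, so the grasp missed. I'll check where the TCP really is against the camera calibration.

Run:
```python
from m import *
def proj(cal,X):
    E=np.linalg.inv(cal['extrinsics']);c=E[:3,:3]@X+E[:3,3];s=c[:2]/c[2];s=s*(1+cal['k1']*(s@s));return cal['mtx'][:2,:2]@s+cal['mtx'][:2,2]
s=r.sense();print(s['qpos'],s['eef_pos'])
for cam in('wrist','side','top'):
    cal=vision.calibration(cam)
    print(cam,[proj(cal,s['eef_pos']+[0,0,k]) for k in(-60,0,19)])
    if cam=='wrist':
        print(cal['extrinsics'])
snap('side','s2.png')
p,d=vision.grab_frame('wrist');cal=vision.calibration('wrist')
m=np.zeros(d.shape,bool);m[228:320,180:340]=1
P=cloud(cal,m,d);P=P[(P[:,2]>60)];print(P[P[:,2]<125].min(0),P[P[:,2]<125].max(0),P[P[:,2]<100].mean(0))
```

```text
[ 0.3  0.5  1.7 -0.   0.9  0.3] [605.2 156.4  95.3]
wrist [array([258.2, 193.3]), array([258.3, 221.9]), array([258.3, 235.2])]
[[  1.   -0.    0.  605.1]
 [ -0.   -1.   -0.3 221.4]
 [  0.    0.3  -1.  267.1]
 [  0.    0.    0.    1. ]]
side [array([251.4, 141.6]), array([251.3, 121.9]), array([251.3, 115.2])]
top [array([193.7, 161.4]), array([190.4, 154.7]), array([189.2, 152.3])]
[587.7 146.1 121.1] [622.1 164.6 125. ] [nan nan nan]<stdin>:13: RuntimeWarning: Mean of empty slice.
  ret = um.true_divide(
```

View pics/s2.png

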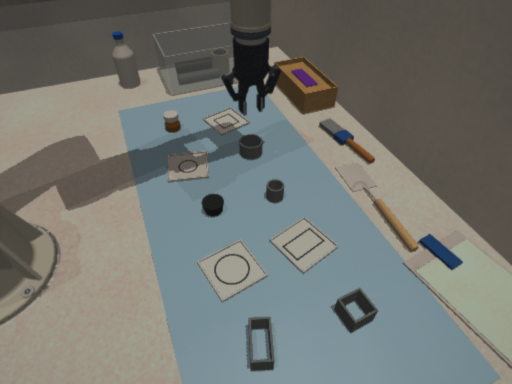

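The side view shows the fingertips at about (250,108), but the reported TCP projects to (251,122). The tips are therefore roughly 25 mm higher than reported. I'll open the fingers, settle and measure that offset.

Emit:
play_rows([
  {"delta_pos":[0,0,0],"yaw":0,"jaw":70},
  {"delta_pos":[0,0,0],"yaw":0,"jaw":70},
  {"delta_pos":[0,0,0],"yaw":0,"jaw":70},
  {"delta_pos":[0,0,0],"yaw":0,"jaw":70},
  {"delta_pos":[0,0,0],"yaw":0,"jaw":70},
  {"delta_pos":[0,0,0],"yaw":0,"jaw":70},
  {"delta_pos":[0,0,0],"yaw":0,"jaw":70},
  {"delta_pos":[0,0,0],"yaw":0,"jaw":70},
])

```text
clock: 4.95
eef_pos: [602.8, 155.8, 89.6]
tcp_rot: [3.142, 0.0, 1.571]
contact_force: [0.1, 0.5, 0.2]
opening: 0.701
grasp_force: 0.0
```

```bash
cat > tips.py <<'E'
from m import *
s=r.sense();cal=vision.calibration('wrist');p,d=vision.grab_frame('wrist')
P=cloud(cal,d>0,d);e=s['eef_pos'];Q=P-e
m=(abs(Q[:,0])<75)&(abs(Q[:,1])<75)&(Q[:,2]>-50 if e[2]>150 else P[:,2]>60)
Q=Q[m];print('eef',e,'open',s['opening'],'n',len(Q))
for h in range(-50,60,5):
    q=Q[(Q[:,2]>=h)&(Q[:,2]<h+5)]
    if len(q): print(h,len(q),q.min(0),q.max(0))
E
python3 tips.py
```

```text
eef [602.8 155.8  89.6] open 0.7010804886080488 n 43593
30 19 [-29.3  -3.1  33.3] [30.9  7.3 35. ]
35 239 [-35.6 -11.5  35.1] [37.1 10.5 40. ]
40 446 [-42.7 -12.4  40. ] [43.6 10.8 45. ]
45 543 [-43.3 -11.6  45. ] [44.1 10.9 50. ]
50 598 [-43.5 -12.2  50. ] [44.2 10.9 55. ]
55 655 [-43.1 -11.9  55. ] [44. 11. 60.]
```

At 0.7 opening the tips sit about 34 mm above the reported TCP, which explains the miss. I'll use that offset.

Emit:
play_rows([
  {"delta_pos":[-0.1,0,1],"yaw":0,"jaw":100},
  {"delta_pos":[0.1,0,3],"yaw":0,"jaw":100},
  {"delta_pos":[0.1,0,5],"yaw":0,"jaw":100},
  {"delta_pos":[0.1,0,7],"yaw":0,"jaw":100},
  {"delta_pos":[0.1,0,8.5],"yaw":0,"jaw":100},
  {"delta_pos":[0.1,0,9.5],"yaw":0,"jaw":100},
  {"delta_pos":[0.1,0,10],"yaw":0,"jaw":100},
  {"delta_pos":[0.1,0,10],"yaw":0,"jaw":100},
])

```text
clock: 5.8
eef_pos: [602.6, 156.7, -10.9]
tcp_rot: [-3.141, 0.0, 1.571]
contact_force: [0.1, 0.8, -0.3]
opening: 0.999
grasp_force: 0.0
```

Emit:
play_rows([
  {"delta_pos":[0,0,0.6],"yaw":0,"jaw":100},
  {"delta_pos":[0,0,1.2],"yaw":0,"jaw":100},
  {"delta_pos":[0,0,1.2],"yaw":0,"jaw":80},
  {"delta_pos":[0,0,1.2],"yaw":0,"jaw":50},
  {"delta_pos":[0,0,1.2],"yaw":0,"jaw":40},
  {"delta_pos":[0,0,1.2],"yaw":0,"jaw":40},
  {"delta_pos":[0,0,1.2],"yaw":0,"jaw":40},
  {"delta_pos":[0,0,1.2],"yaw":0,"jaw":40},
], grip_force=30)

```text
clock: 6.6
eef_pos: [603.0, 156.8, -22.1]
tcp_rot: [3.141, -0.0, 1.571]
contact_force: [-1.4, 0.1, 5.0]
opening: 0.703
grasp_force: 32.8
```

Emit:
play_rows([
  {"delta_pos":[0,0,-2],"yaw":0,"jaw":40},
  {"delta_pos":[0,0,-5],"yaw":0,"jaw":40},
  {"delta_pos":[-1,-0.5,-8],"yaw":0,"jaw":40},
  {"delta_pos":[-4,-2,-9],"yaw":0,"jaw":40},
  {"delta_pos":[-7.5,-3.8,-9],"yaw":0,"jaw":40},
  {"delta_pos":[-11,-5.6,-9],"yaw":0,"jaw":40},
  {"delta_pos":[-14.5,-7.4,-9],"yaw":0,"jaw":40},
  {"delta_pos":[-18,-9.2,-9],"yaw":0,"jaw":40},
])

```text
clock: 7.4
eef_pos: [510.0, -24.4, 67.6]
tcp_rot: [3.141, 0.0, 1.571]
contact_force: [1.2, -1.1, -1.2]
opening: 0.699
grasp_force: 32.8
```

Emit:
play_rows([
  {"delta_pos":[-3.5,-1.8,0],"yaw":0,"jaw":40},
  {"delta_pos":[-7,-3.6,0],"yaw":0,"jaw":40},
  {"delta_pos":[-10.5,-5.4,0],"yaw":0,"jaw":40},
  {"delta_pos":[-13,-6.7,0],"yaw":0,"jaw":40},
  {"delta_pos":[-14,-7.25,0],"yaw":0,"jaw":40},
  {"delta_pos":[-14,-7.25,0],"yaw":0,"jaw":40},
  {"delta_pos":[-14,-7.25,0],"yaw":0,"jaw":40},
  {"delta_pos":[-14,-7.25,0],"yaw":0,"jaw":40},
])

```text
clock: 8.2
eef_pos: [439.0, -162.4, 67.6]
tcp_rot: [3.141, -0.0, 1.572]
contact_force: [-0.1, -0.8, 0.1]
opening: 0.704
grasp_force: 32.8
```

```bash
python3 plan.py 438.4 -163 -18.5 90
cat > wt.py <<'E'
# wt.py x y zlo zhi half: wrist cloud top rect near x,y
import sys; from m import *
x,y,a,b,h=map(float,sys.argv[1:6])
cal=vision.calibration('wrist');p,d=snap('wrist',sys.argv[6]) if len(sys.argv)>6 else vision.grab_frame('wrist')
P=cloud(cal,d>0,d);P=P[(abs(P[:,0]-x)<h)&(abs(P[:,1]-y)<h)&(P[:,2]>a)&(P[:,2]<b)]
R=cv2.minAreaRect(P[:,:2].astype(np.float32));print(len(P),np.round(np.r_[R[0],R[1],R[2]],1))
E
python3 wt.py 438.4 -163 4 20 75 w3.png
```

```text
delta [-0.06 -0.06  8.61] yaw 0.001 now [ 439.  -162.4   67.6] [ 3.141 -0.     1.572] open 0.7 clock 8.2
4156 [ 438.5 -163.4  100.6  101.1   11.3]
```

View pics/w3.png

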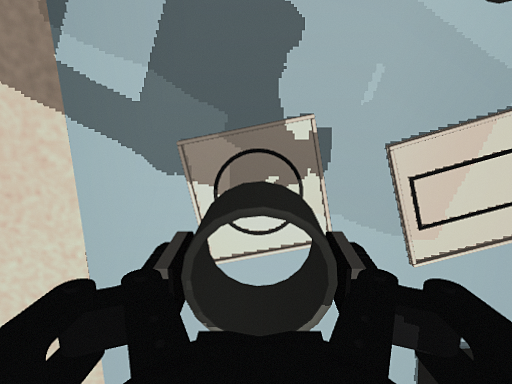

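The ring is held between the pads above the dish, with the outline at (258,192). The dish measures at (438.5,-163.4). Lowering and releasing.

Emit:
play_rows([
  {"delta_pos":[-0.1,-0.05,1.5],"yaw":0,"jaw":40},
  {"delta_pos":[-0.1,-0.05,3.5],"yaw":0,"jaw":40},
  {"delta_pos":[-0.1,-0.05,5.5],"yaw":0,"jaw":40},
  {"delta_pos":[-0.1,-0.05,7],"yaw":0,"jaw":40},
  {"delta_pos":[-0.1,-0.05,8],"yaw":0,"jaw":40},
  {"delta_pos":[-0.1,-0.05,8.5],"yaw":0,"jaw":40},
  {"delta_pos":[-0.1,-0.05,8.6],"yaw":0,"jaw":40},
  {"delta_pos":[-0.1,-0.05,8.6],"yaw":0,"jaw":40},
])

```text
clock: 9.05
eef_pos: [438.2, -164.2, -18.1]
tcp_rot: [3.141, 0.0, 1.571]
contact_force: [1.1, 0.4, -0.3]
opening: 0.698
grasp_force: 32.8
```

Emit:
play_rows([
  {"delta_pos":[0,0,0],"yaw":0,"jaw":80},
  {"delta_pos":[0,0,0],"yaw":0,"jaw":95},
  {"delta_pos":[0,0,0],"yaw":0,"jaw":95},
  {"delta_pos":[0,0,-1.5],"yaw":0,"jaw":100},
  {"delta_pos":[0,0,-4],"yaw":0,"jaw":100},
  {"delta_pos":[0,0,-7],"yaw":0,"jaw":100},
  {"delta_pos":[0,0,-9],"yaw":0,"jaw":100},
  {"delta_pos":[0,0,-10],"yaw":0,"jaw":100},
])

```text
clock: 9.85
eef_pos: [438.8, -164.7, 83.5]
tcp_rot: [3.139, 0.001, 1.571]
contact_force: [0.2, -0.3, -0.6]
opening: 1.001
grasp_force: 0.0
```

```bash
python3 wt.py 438.4 -163 35 55 75; python3 plan.py 594 -16 80 90
```

```text
1850 [ 438.9 -164.    59.1   58.9   42.3]
delta [14.88 15.48  0.4 ] yaw -0.0 now [ 439.1 -164.8   84. ] [3.138e+00 1.000e-03 1.571e+00] open 1.0 clock 9.9
```

Emit:
play_rows([
  {"delta_pos":[2.5,2.6,0],"yaw":0,"jaw":100},
  {"delta_pos":[5.5,5.7,0],"yaw":0,"jaw":100},
  {"delta_pos":[8.5,8.8,0],"yaw":0,"jaw":100},
  {"delta_pos":[11.5,12,0],"yaw":0,"jaw":100},
  {"delta_pos":[13.8,14.4,0],"yaw":0,"jaw":100},
  {"delta_pos":[14.9,15.5,0],"yaw":0,"jaw":80},
  {"delta_pos":[14.9,15.5,0],"yaw":0,"jaw":80},
  {"delta_pos":[14.9,15.5,0],"yaw":0,"jaw":80},
])

```text
clock: 10.7
eef_pos: [591.4, -15.7, 80.6]
tcp_rot: [-3.139, 0.0, 1.571]
contact_force: [-0.8, -0.0, 0.6]
opening: 0.802
grasp_force: 0.0
```

```bash
python3 wt.py 594 -16 36 46 60; python3 plan.py 594 -16 -17 90
```

```text
1008 [594.9 -15.1  39.   38.8  55.5]
delta [0.   0.27 9.78] yaw -0.0 now [591.3 -16.   80.8] [-3.14  0.    1.57] open 0.8 clock 10.75
```

Emit:
play_rows([
  {"delta_pos":[0.05,0.3,1.5],"yaw":0,"jaw":80},
  {"delta_pos":[0.05,0.3,3.5],"yaw":0,"jaw":80},
  {"delta_pos":[0.05,0.3,5.5],"yaw":0,"jaw":80},
  {"delta_pos":[0.05,0.3,7.5],"yaw":0,"jaw":80},
  {"delta_pos":[0.05,0.3,9],"yaw":0,"jaw":80},
  {"delta_pos":[0.05,0.3,9.7],"yaw":0,"jaw":80},
  {"delta_pos":[0.05,0.3,9.7],"yaw":0,"jaw":80},
  {"delta_pos":[0.05,0.3,9.7],"yaw":0,"jaw":60},
])

```text
clock: 11.55
eef_pos: [596.2, -14.9, -15.1]
tcp_rot: [3.141, 0.0, 1.571]
contact_force: [-0.1, -0.9, -0.7]
opening: 0.648
grasp_force: 0.0
```

Emit:
play_rows([
  {"delta_pos":[0,0,0],"yaw":0,"jaw":30},
  {"delta_pos":[0,0,0],"yaw":0,"jaw":20},
  {"delta_pos":[0,0,0],"yaw":0,"jaw":20},
  {"delta_pos":[0,0,0],"yaw":0,"jaw":20},
  {"delta_pos":[0,0,0],"yaw":0,"jaw":20},
  {"delta_pos":[0,0,0],"yaw":0,"jaw":20},
  {"delta_pos":[0,0,0],"yaw":0,"jaw":20},
  {"delta_pos":[0,0,0],"yaw":0,"jaw":20},
])

```text
clock: 12.35
eef_pos: [596.6, -14.8, -14.3]
tcp_rot: [3.14, 0.0, 1.571]
contact_force: [-0.9, -0.2, 7.4]
opening: 0.466
grasp_force: 30.4
```

```bash
python3 plan.py 434.2 163.2 70 90
```

```text
delta [ 17.8  -16.23  -8.43] yaw 0.0 now [596.6 -14.8 -14.3] [3.14  0.    1.571] open 0.47 clock 12.35
```

Emit:
play_rows([
  {"delta_pos":[0,0,-2],"yaw":0,"jaw":20},
  {"delta_pos":[0,0,-5],"yaw":0,"jaw":20},
  {"delta_pos":[1,-1,-8],"yaw":0,"jaw":20},
  {"delta_pos":[4,-3.7,-8.5],"yaw":0,"jaw":20},
  {"delta_pos":[7.2,-6.5,-8.5],"yaw":0,"jaw":20},
  {"delta_pos":[10.4,-9.4,-8.5],"yaw":0,"jaw":20},
  {"delta_pos":[13.6,-12.4,-8.5],"yaw":0,"jaw":20},
  {"delta_pos":[16,-14.6,-8.5],"yaw":0,"jaw":20},
])

```text
clock: 13.15
eef_pos: [448.0, 146.6, 69.9]
tcp_rot: [3.141, -0.0, 1.571]
contact_force: [0.8, -0.3, -0.8]
opening: 0.46
grasp_force: 30.6
```

Emit:
play_rows([
  {"delta_pos":[1.2,-1.1,0],"yaw":0,"jaw":20},
  {"delta_pos":[1.8,-1.6,0],"yaw":0,"jaw":20},
  {"delta_pos":[1.8,-1.6,0],"yaw":0,"jaw":20},
  {"delta_pos":[1.8,-1.6,0],"yaw":0,"jaw":20},
  {"delta_pos":[1.8,-1.6,0],"yaw":0,"jaw":20},
  {"delta_pos":[1.8,-1.6,0],"yaw":0,"jaw":20},
  {"delta_pos":[1.8,-1.6,0],"yaw":0,"jaw":20},
  {"delta_pos":[1.8,-1.6,0],"yaw":0,"jaw":20},
])

```text
clock: 13.95
eef_pos: [434.0, 163.0, 69.5]
tcp_rot: [-3.141, 0.0, 1.57]
contact_force: [0.1, -0.4, -0.1]
opening: 0.463
grasp_force: 30.6
```

```bash
python3 wt.py 434.2 163.2 4 20 75; python3 plan.py 434.2 163.2 -11.5 90
```

```text
3861 [434.3 162.8 100.9 100.1  77.3]
delta [0.01 0.03 8.1 ] yaw -0.0 now [433.9 163.1  69.5] [-3.142  0.     1.57 ] open 0.46 clock 14.0
```

Emit:
play_rows([
  {"delta_pos":[0,0,1.5],"yaw":0,"jaw":20},
  {"delta_pos":[0,0,3.5],"yaw":0,"jaw":20},
  {"delta_pos":[0,0,5.5],"yaw":0,"jaw":20},
  {"delta_pos":[0,0,6.8],"yaw":0,"jaw":20},
  {"delta_pos":[0,0,7.6],"yaw":0,"jaw":20},
  {"delta_pos":[0,0,8],"yaw":0,"jaw":20},
  {"delta_pos":[0,0,8.1],"yaw":0,"jaw":20},
  {"delta_pos":[0,0,8.1],"yaw":0,"jaw":20},
])

```text
clock: 14.8
eef_pos: [434.1, 163.3, -11.0]
tcp_rot: [3.141, -0.0, 1.571]
contact_force: [-0.8, 0.3, -0.3]
opening: 0.464
grasp_force: 30.5
```

Emit:
play_rows([
  {"delta_pos":[0,0,0],"yaw":0,"jaw":60},
  {"delta_pos":[0,0,0],"yaw":0,"jaw":80},
  {"delta_pos":[0,0,0],"yaw":0,"jaw":80},
  {"delta_pos":[0,0,-1.5],"yaw":0,"jaw":80},
  {"delta_pos":[0,0,-4],"yaw":0,"jaw":80},
  {"delta_pos":[0,0,-7],"yaw":0,"jaw":80},
  {"delta_pos":[0,0,-9],"yaw":0,"jaw":80},
  {"delta_pos":[0,0,-10],"yaw":0,"jaw":80},
])

```text
clock: 15.6
eef_pos: [434.8, 163.6, 90.4]
tcp_rot: [3.139, -0.001, 1.571]
contact_force: [0.1, 0.4, -0.0]
opening: 0.795
grasp_force: 0.0
```

```bash
python3 wt.py 434.2 163.2 35 55 60; python3 plan.py 433 -320.7 90 70.5
```

```text
1103 [434.8 163.1  39.1  39.1  36. ]
delta [-48.44  -0.21   0.1 ] yaw 0.34 now [435.2 163.7  91. ] [ 3.138e+00 -1.000e-03  1.571e+00] open 0.8 clock 15.65
```

Emit:
play_rows([
  {"delta_pos":[-4,0,0],"yaw":0.05,"jaw":80},
  {"delta_pos":[-8.5,0,0],"yaw":0.1,"jaw":80},
  {"delta_pos":[-13,0,0],"yaw":0.15,"jaw":80},
  {"delta_pos":[-17.5,0,0],"yaw":0.2,"jaw":80},
  {"delta_pos":[-22,0,0],"yaw":0.25,"jaw":80},
  {"delta_pos":[-26.5,0,0],"yaw":0.3,"jaw":80},
  {"delta_pos":[-31,0,0],"yaw":0.34,"jaw":80},
  {"delta_pos":[-35,0,0],"yaw":0.34,"jaw":80},
])

```text
clock: 16.45
eef_pos: [433.0, -188.7, 87.7]
tcp_rot: [-3.141, -0.0, 1.229]
contact_force: [0.4, 0.7, -0.1]
opening: 0.795
grasp_force: 0.0
```

```bash
python3 plan.py 433 -320.7 85 70.5
```

```text
delta [-12.43   4.42   0.27] yaw -0.002 now [ 433.  -188.7   87.7] [-3.141 -0.     1.229] open 0.8 clock 16.45
```

Emit:
play_rows([
  {"delta_pos":[-3.5,1.2,0],"yaw":0,"jaw":80},
  {"delta_pos":[-7,2.4,0],"yaw":0,"jaw":80},
  {"delta_pos":[-10,3.5,0],"yaw":0,"jaw":80},
  {"delta_pos":[-12,4.3,0],"yaw":0,"jaw":80},
  {"delta_pos":[-12.4,4.4,0],"yaw":0,"jaw":80},
  {"delta_pos":[-12.4,4.4,0],"yaw":0,"jaw":80},
  {"delta_pos":[-12.4,4.4,0],"yaw":0,"jaw":80},
  {"delta_pos":[-12.4,4.4,0],"yaw":0,"jaw":80},
])

```text
clock: 17.25
eef_pos: [433.8, -317.1, 88.3]
tcp_rot: [-3.141, -0.0, 1.232]
contact_force: [-0.1, 0.2, 0.7]
opening: 0.799
grasp_force: 0.0
```

```bash
python3 wt.py 433 -320.7 36 46 60; python3 plan.py 433 -320.7 -15 70.5
```

```text
1630 [ 433.  -320.8   70.7   36.    71.3]
delta [-0.35  0.03 10.35] yaw 0.001 now [ 433.9 -317.3   88.5] [-3.141 -0.     1.232] open 0.8 clock 17.3
```

Emit:
play_rows([
  {"delta_pos":[-0.35,0,1.5],"yaw":0,"jaw":80},
  {"delta_pos":[-0.35,0,3.5],"yaw":0,"jaw":80},
  {"delta_pos":[-0.35,0,5.5],"yaw":0,"jaw":80},
  {"delta_pos":[-0.35,0,7.5],"yaw":0,"jaw":80},
  {"delta_pos":[-0.35,0,9.2],"yaw":0,"jaw":80},
  {"delta_pos":[-0.35,0,10.2],"yaw":0,"jaw":80},
  {"delta_pos":[-0.35,0,10.3],"yaw":0,"jaw":80},
  {"delta_pos":[-0.35,0,10.3],"yaw":0,"jaw":60},
])

```text
clock: 18.1
eef_pos: [433.0, -321.5, -14.1]
tcp_rot: [3.142, 0.0, 1.231]
contact_force: [0.8, -0.1, 0.7]
opening: 0.649
grasp_force: 0.0
```

Emit:
play_rows([
  {"delta_pos":[0,0,0],"yaw":0,"jaw":30},
  {"delta_pos":[0,0,0],"yaw":0,"jaw":20},
  {"delta_pos":[0,0,0],"yaw":0,"jaw":20},
  {"delta_pos":[0,0,0],"yaw":0,"jaw":20},
  {"delta_pos":[0,0,0],"yaw":0,"jaw":20},
  {"delta_pos":[0,0,0],"yaw":0,"jaw":20},
  {"delta_pos":[0,0,0],"yaw":0,"jaw":20},
  {"delta_pos":[0,0,0],"yaw":0,"jaw":20},
])

```text
clock: 18.9
eef_pos: [433.4, -322.1, -13.5]
tcp_rot: [3.14, 0.0, 1.231]
contact_force: [-0.4, 1.2, 7.4]
opening: 0.414
grasp_force: 30.9
```

```bash
python3 plan.py 594.2 -160.5 70 17.4
```

```text
delta [20.59  9.77 -8.35] yaw 0.927 now [ 433.4 -322.1  -13.5] [3.14  0.    1.231] open 0.41 clock 18.9
```

Emit:
play_rows([
  {"delta_pos":[0,0,-2],"yaw":0,"jaw":20},
  {"delta_pos":[0,0,-5],"yaw":0,"jaw":20},
  {"delta_pos":[1,0.5,-8],"yaw":0.05,"jaw":20},
  {"delta_pos":[4,1.9,-8.4],"yaw":0.18,"jaw":20},
  {"delta_pos":[7.5,3.5,-8.4],"yaw":0.31,"jaw":20},
  {"delta_pos":[11,5.2,-8.4],"yaw":0.44,"jaw":20},
  {"delta_pos":[14.5,6.9,-8.4],"yaw":0.57,"jaw":20},
  {"delta_pos":[17,8.1,-8.4],"yaw":0.7,"jaw":20},
])

```text
clock: 19.7
eef_pos: [567.5, -186.7, 70.0]
tcp_rot: [3.141, -0.001, 0.526]
contact_force: [0.6, -1.7, -0.2]
opening: 0.418
grasp_force: 30.3
```

```bash
python3 plan.py 594.2 -160.5 70 17.4
```

```text
delta [ 3.63 -0.93  0.  ] yaw 0.222 now [ 567.5 -186.7   70. ] [ 3.141e+00 -1.000e-03  5.260e-01] open 0.42 clock 19.7
```

Emit:
play_rows([
  {"delta_pos":[1.5,-0.4,0],"yaw":0.1,"jaw":20},
  {"delta_pos":[3,-0.8,0],"yaw":0.2,"jaw":20},
  {"delta_pos":[3.6,-0.95,0],"yaw":0.22,"jaw":20},
  {"delta_pos":[3.6,-0.95,0],"yaw":0.22,"jaw":20},
  {"delta_pos":[3.6,-0.95,0],"yaw":0.22,"jaw":20},
  {"delta_pos":[3.6,-0.95,0],"yaw":0.22,"jaw":20},
  {"delta_pos":[3.6,-0.95,0],"yaw":0.22,"jaw":20},
  {"delta_pos":[3.6,-0.95,0],"yaw":0.22,"jaw":20},
])

```text
clock: 20.5
eef_pos: [591.8, -162.4, 69.6]
tcp_rot: [-3.142, 0.0, 0.311]
contact_force: [0.0, 0.4, -0.8]
opening: 0.416
grasp_force: 30.3
```

```bash
python3 wt.py 594.2 -160.5 4 20 75 w4.png; python3 plan.py 594.2 -160.5 -11 17.4
```

```text
3802 [ 594.4 -160.9  100.5  100.2   17. ]
delta [ 0.27 -0.1   8.06] yaw 0.007 now [ 591.9 -162.3   69.6] [3.142 0.    0.311] open 0.42 clock 20.55
```

View pics/w4.png

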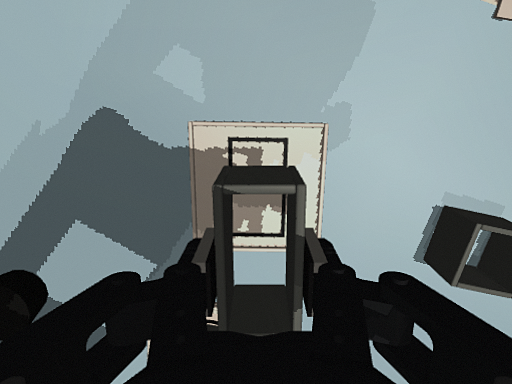

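The oblong frame is held upright over the dish, with its sides parallel to the drawn oblong at (258,187). Lowering.

Emit:
play_rows([
  {"delta_pos":[0.25,-0.1,1.5],"yaw":0,"jaw":20},
  {"delta_pos":[0.25,-0.1,3.5],"yaw":0,"jaw":20},
  {"delta_pos":[0.25,-0.1,5.5],"yaw":0,"jaw":20},
  {"delta_pos":[0.25,-0.1,6.8],"yaw":0,"jaw":20},
  {"delta_pos":[0.25,-0.1,7.6],"yaw":0,"jaw":20},
  {"delta_pos":[0.25,-0.1,8],"yaw":0,"jaw":20},
  {"delta_pos":[0.25,-0.1,8.05],"yaw":0,"jaw":20},
  {"delta_pos":[0.25,-0.1,8.05],"yaw":0,"jaw":20},
])

```text
clock: 21.35
eef_pos: [594.5, -160.3, -10.4]
tcp_rot: [3.141, -0.001, 0.311]
contact_force: [-0.7, -0.7, -0.1]
opening: 0.412
grasp_force: 30.3
```

Emit:
play_rows([
  {"delta_pos":[0,0,0],"yaw":0,"jaw":60},
  {"delta_pos":[0,0,0],"yaw":0,"jaw":80},
  {"delta_pos":[0,0,0],"yaw":0,"jaw":80},
  {"delta_pos":[0,0,-1.5],"yaw":0,"jaw":80},
  {"delta_pos":[0,0,-4],"yaw":0,"jaw":80},
  {"delta_pos":[0,0,-7],"yaw":0,"jaw":80},
  {"delta_pos":[0,0,-9],"yaw":0,"jaw":80},
  {"delta_pos":[0,0,-10],"yaw":0,"jaw":80},
])

```text
clock: 22.15
eef_pos: [595.5, -160.6, 92.2]
tcp_rot: [3.14, -0.003, 0.311]
contact_force: [-0.1, -0.6, 0.3]
opening: 0.803
grasp_force: 0.0
```

```bash
python3 wt.py 594.2 -160.5 35 55 60; python3 plan.py 603.5 -328.7 90 94.5
```

```text
1772 [ 596.4 -160.8   70.3   36.1   18. ]
delta [-4.41 16.23  0.27] yaw -1.339 now [ 595.8 -160.7   92.7] [ 3.139 -0.004  0.311] open 0.8 clock 22.2
```

Emit:
play_rows([
  {"delta_pos":[-0.8,3,0],"yaw":0.05,"jaw":85},
  {"delta_pos":[-1.8,6.5,0],"yaw":0.1,"jaw":85},
  {"delta_pos":[-2.8,10,0],"yaw":0.15,"jaw":85},
  {"delta_pos":[-3.7,13.5,0],"yaw":0.2,"jaw":85},
  {"delta_pos":[-4.2,15.6,0],"yaw":0.23,"jaw":85},
  {"delta_pos":[-4.4,16.2,0],"yaw":0.23,"jaw":85},
  {"delta_pos":[-4.4,16.2,0],"yaw":0.23,"jaw":85},
  {"delta_pos":[-4.4,16.2,0],"yaw":0.23,"jaw":85},
])

```text
clock: 23.0
eef_pos: [601.5, -326.6, 88.7]
tcp_rot: [-3.141, 0.001, 0.082]
contact_force: [-0.5, 1.0, 0.3]
opening: 0.848
grasp_force: 0.0
```

```bash
python3 wt.py 603.5 -328.7 36 46 50; python3 plan.py 603.5 -328.7 -18 4.5
```

```text
1514 [ 604.7 -328.8   47.9   48.     5.3]
delta [ 0.17  0.24 10.68] yaw 0.004 now [ 601.7 -326.4   88.8] [-3.141e+00  1.000e-03  8.200e-02] open 0.85 clock 23.05
```

Emit:
play_rows([
  {"delta_pos":[0.25,0.25,1.5],"yaw":0,"jaw":85},
  {"delta_pos":[0.25,0.25,3.5],"yaw":0,"jaw":85},
  {"delta_pos":[0.25,0.25,5.5],"yaw":0,"jaw":85},
  {"delta_pos":[0.25,0.25,7.5],"yaw":0,"jaw":85},
  {"delta_pos":[0.25,0.25,9.2],"yaw":0,"jaw":85},
  {"delta_pos":[0.25,0.25,10.4],"yaw":0,"jaw":85},
  {"delta_pos":[0.25,0.25,10.6],"yaw":0,"jaw":85},
  {"delta_pos":[0.25,0.25,10.6],"yaw":0,"jaw":65},
])

```text
clock: 23.85
eef_pos: [604.5, -330.1, -17.2]
tcp_rot: [-3.141, 0.0, 0.081]
contact_force: [-0.0, 0.6, 0.2]
opening: 0.7
grasp_force: 0.0
```

Emit:
play_rows([
  {"delta_pos":[0,0,0],"yaw":0,"jaw":30},
  {"delta_pos":[0,0,0],"yaw":0,"jaw":25},
  {"delta_pos":[0,0,0],"yaw":0,"jaw":25},
  {"delta_pos":[0,0,0],"yaw":0,"jaw":25},
  {"delta_pos":[0,0,0],"yaw":0,"jaw":25},
  {"delta_pos":[0,0,0],"yaw":0,"jaw":25},
  {"delta_pos":[0,0,0],"yaw":0,"jaw":25},
  {"delta_pos":[0,0,0],"yaw":0,"jaw":25},
])

```text
clock: 24.65
eef_pos: [605.0, -330.5, -16.1]
tcp_rot: [3.141, -0.001, 0.081]
contact_force: [-0.9, 0.7, 6.2]
opening: 0.556
grasp_force: 32.6
```

```bash
python3 plan.py 589 318.5 75 15.9
```

```text
delta [  3.64 -64.82  -9.11] yaw -0.197 now [ 605.  -330.5  -16.1] [ 3.141e+00 -1.000e-03  8.100e-02] open 0.56 clock 24.65
```

Emit:
play_rows([
  {"delta_pos":[0,0,-2],"yaw":0,"jaw":25},
  {"delta_pos":[0,0,-5],"yaw":0,"jaw":25},
  {"delta_pos":[0,-1.5,-8],"yaw":0,"jaw":25},
  {"delta_pos":[0.2,-5,-9.1],"yaw":0,"jaw":25},
  {"delta_pos":[0.4,-9,-9.1],"yaw":-0.03,"jaw":25},
  {"delta_pos":[0.7,-13,-9.1],"yaw":-0.06,"jaw":25},
  {"delta_pos":[1,-17.5,-9.1],"yaw":-0.09,"jaw":25},
  {"delta_pos":[1.3,-22,-9.1],"yaw":-0.12,"jaw":25},
])

```text
clock: 25.45
eef_pos: [599.3, -108.4, 74.1]
tcp_rot: [3.142, -0.0, 0.201]
contact_force: [0.9, 0.1, -0.6]
opening: 0.559
grasp_force: 32.0
```

```bash
python3 plan.py 589 318.5 75 15.9
```

```text
delta [  7.53 -42.04  -0.09] yaw -0.076 now [ 599.3 -108.4   74.1] [ 3.142 -0.     0.201] open 0.56 clock 25.45
```

Emit:
play_rows([
  {"delta_pos":[0.8,-4.5,0],"yaw":-0.01,"jaw":25},
  {"delta_pos":[1.6,-9,0],"yaw":-0.02,"jaw":25},
  {"delta_pos":[2.4,-13.5,0],"yaw":-0.03,"jaw":25},
  {"delta_pos":[3.2,-18,0],"yaw":-0.04,"jaw":25},
  {"delta_pos":[4,-22.5,0],"yaw":-0.05,"jaw":25},
  {"delta_pos":[4.8,-27,0],"yaw":-0.06,"jaw":25},
  {"delta_pos":[5.6,-31.5,0],"yaw":-0.07,"jaw":25},
  {"delta_pos":[6.4,-35.5,0],"yaw":-0.076,"jaw":25},
])

```text
clock: 26.25
eef_pos: [591.0, 252.9, 74.0]
tcp_rot: [-3.142, 0.0, 0.278]
contact_force: [0.7, -0.8, -0.7]
opening: 0.556
grasp_force: 32.0
```

```bash
python3 plan.py 589 318.5 75 15.9
```

```text
delta [ 1.6  -6.36 -0.1 ] yaw 0.0 now [591.  252.9  74. ] [-3.142  0.     0.278] open 0.56 clock 26.25
```

Emit:
play_rows([
  {"delta_pos":[0.7,-3,0],"yaw":0,"jaw":25},
  {"delta_pos":[1.3,-5.2,0],"yaw":0,"jaw":25},
  {"delta_pos":[1.6,-6.3,0],"yaw":0,"jaw":25},
  {"delta_pos":[1.6,-6.3,0],"yaw":0,"jaw":25},
  {"delta_pos":[1.6,-6.3,0],"yaw":0,"jaw":25},
  {"delta_pos":[1.6,-6.3,0],"yaw":0,"jaw":25},
  {"delta_pos":[1.6,-6.3,0],"yaw":0,"jaw":25},
  {"delta_pos":[1.6,-6.3,0],"yaw":0,"jaw":25},
])

```text
clock: 27.05
eef_pos: [589.9, 314.8, 74.1]
tcp_rot: [3.142, 0.0, 0.276]
contact_force: [0.5, 0.6, -0.2]
opening: 0.559
grasp_force: 31.9
```

```bash
python3 wt.py 589 318.5 4 20 75; python3 plan.py 589 318.5 -13.2 15.9
```

```text
3690 [588.9 318.7 100.9 100.2  15.5]
delta [ 0.   -0.36  8.74] yaw -0.002 now [590.  315.   74.2] [ 3.142 -0.     0.276] open 0.56 clock 27.1
```

Emit:
play_rows([
  {"delta_pos":[0,-0.35,1.5],"yaw":0,"jaw":25},
  {"delta_pos":[0,-0.35,3.5],"yaw":0,"jaw":25},
  {"delta_pos":[0,-0.35,5.5],"yaw":0,"jaw":25},
  {"delta_pos":[0,-0.35,7.2],"yaw":0,"jaw":25},
  {"delta_pos":[0,-0.35,8.2],"yaw":0,"jaw":25},
  {"delta_pos":[0,-0.35,8.6],"yaw":0,"jaw":25},
  {"delta_pos":[0,-0.35,8.7],"yaw":0,"jaw":25},
  {"delta_pos":[0,-0.35,8.7],"yaw":0,"jaw":25},
])

```text
clock: 27.9
eef_pos: [589.2, 319.4, -12.6]
tcp_rot: [-3.141, -0.001, 0.277]
contact_force: [-0.1, 0.2, -0.5]
opening: 0.557
grasp_force: 32.0
```

Emit:
play_rows([
  {"delta_pos":[0,0,0],"yaw":0,"jaw":65},
  {"delta_pos":[0,0,0],"yaw":0,"jaw":85},
  {"delta_pos":[0,0,0],"yaw":0,"jaw":85},
  {"delta_pos":[0,0,-1.5],"yaw":0,"jaw":85},
  {"delta_pos":[0,0,-4],"yaw":0,"jaw":85},
  {"delta_pos":[0,0,-7],"yaw":0,"jaw":85},
  {"delta_pos":[0,0,-9],"yaw":0,"jaw":85},
  {"delta_pos":[0,0,-11],"yaw":0,"jaw":85},
])

```text
clock: 28.7
eef_pos: [589.2, 319.3, 99.7]
tcp_rot: [-3.141, -0.002, 0.277]
contact_force: [0.2, -0.6, -0.0]
opening: 0.854
grasp_force: 0.0
```

```bash
python3 wt.py 589 318.5 35 55 60
```

```text
1607 [589.2 318.2  47.6  48.   16.1]
```

Emit:
play_rows([
  {"delta_pos":[0,-3,-3],"yaw":0,"jaw":85},
  {"delta_pos":[0,-6.5,-6],"yaw":0,"jaw":85},
  {"delta_pos":[0,-10,-9],"yaw":0,"jaw":85},
  {"delta_pos":[0,-13,-10],"yaw":0,"jaw":85},
  {"delta_pos":[0,-16,-10],"yaw":0,"jaw":85},
  {"delta_pos":[0,-19,-10],"yaw":0,"jaw":85},
  {"delta_pos":[0,-20,-10],"yaw":0,"jaw":85},
  {"delta_pos":[0,-20,-10],"yaw":0,"jaw":85},
])

```text
clock: 29.55
eef_pos: [533.5, 512.5, 197.3]
tcp_rot: [-3.142, -0.0, 0.279]
contact_force: [0.5, 0.6, 0.3]
opening: 0.852
grasp_force: 0.0
```

Run:
```python
from m import *
p,d=snap('top','topend.png');cal=vision.calibration('top')
P=cloud(cal,d>0,d)
for n,x,y in(('big',438.5,-163.4),('small',434.3,163),('sq',589,318.6),('obl',594.3,-160.8)):
    Q=P[(abs(P[:,0]-x)<48)&(abs(P[:,1]-y)<48)&(P[:,2]>38)&(P[:,2]<50)]
    R=cv2.minAreaRect(Q[:,:2].astype(np.float32));print(n,len(Q),np.round(np.r_[R[0],R[1],R[2]],1),Q[:,2].min(),Q[:,2].max())
```

```text
big 122 [ 437.7 -165.1   58.2   58.3    2.7] 38.11494793463828 49.94996671704814
small 76 [433.5 162.3  37.7  37.9  54.2] 38.27062774157196 45.831609610302166
sq 126 [588.8 317.9  50.   47.6  16.1] 38.090663925633635 47.86175856006196
obl 137 [ 596.  -160.9   71.4   37.5   18. ] 38.02270004230809 47.92572337816944
```

View pics/topend.png

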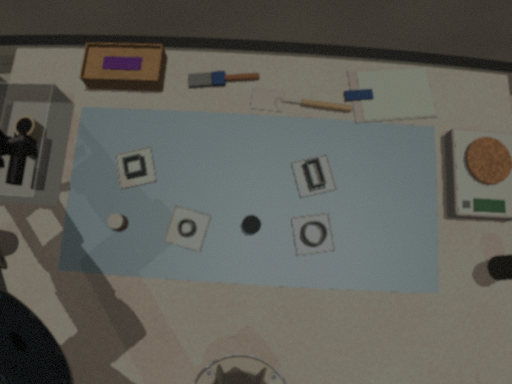

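The final top view shows all four pieces centred and aligned in their dishes: (135,167), (188,228), (314,175) and (313,234). The stopper (251,225) and jar (117,222) have not moved. Handing in.

```bash
python3 -c "
from rig import r
print(r.sign_off())"
```

```text
the job is handed in; nothing more can be done
None
```

The job is handed in: all four rings and frames stand upright in their own dishes, within about 2 mm of centre and lined up, and the stopper and jar were not moved.

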